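Take the combination lock off the craft-knife box

ROBOT

A 6-joint arm with a two-finger parallel gripper is mounted at the origin on the work surface. World frame = base frame: x ahead of the robot, y to its left, z up, the work surface at z = 0. Lengths are in mm, angles in degrees, forces in N, time in s.
With the tool pointing down it reaches from about 375 to 900 mm from the base axis. Payload 3.1 kg.
Tool frame: the origin (TCP) lies between the finger pads; the fingertips stand 25 mm ahead of it and the grasp point (between the pads) lies 6 mm ahead of it; x points along the fingers, y is the direction in which the jaws open and shut, and the axes are right-handed (so a half turn about x gives the same grasp; the last joint's range is limited). The gripper opens to 87 mm and grips with 3 to 60 N. Pads are 19 mm wide; open, the fingers measure 117 mm over their backs; the gripper's body (75 mm by 190 mm) begins 51 mm behind the grasp point.
Start: joints at [62.424, 30.224, 82.088, -0, 67.689, -10.227], TCP at [186.33, 596.555, 247.548] pointing down, gripper open.
Joint ranges: [-176.69, 176.69], [-43.24, 126.21], [12.49, 139.97], [-82, 262], [0, 151.66], [-163.58, 163.58]. Speed limits (degrees/s): [159.86, 159.86, 180, 180, 180, 180].

INTERFACE

Orientations are given as a 3x3 rotation matrix whose columns are the frame's x, y, z axes.
In Python, from cell import robot gives the robot as it stands.
- The arm moves only by the shell command python3 -m creep 'ROWS' [FORCE]. ROWS is JSON, a list of rows, each a list of 7 numbers: the shift along the tool's x, y, z in cm, then the turn, a rotation vector about the tool's x, y, z in rad, then the closure, from 0 (fully open) to 1 (shut). In form: [[dx, dy, dz, wx, wy, wz, fingers], ...]. A call has 1 to 20 rows; each row is the pose to reach, as a shift and turn from the pose commanded when the call began, along the tool's axes at that moment; what a row does not reach only later rows make up. A row lasts 1/8 s, in which the tool goes at most 62.5 mm and 10.7 degrees, less where a joint would pass 70% of its speed; a pose out of reach is approached as far as the arm can. A call with a gripper value outside its range is refused whole. The fingers move at their own pace and stop on an object; FORCE is the grip in N (left out, the last holds). Time passes only in rows, so rows that repeat a pose let the fingers close. It gives the time, the measured TCP pose, the force and the opening at its end, in the units of the state.
- robot.sense(): the state, without advancing time (a new reading comes with each control period).
- robot.get_image(name): name is "scene" or "top"; returns the picture (420x560x3 uint8, blue, green, red); there is no depth.
- robot.camera_info(name): a dict with "camera_matrix" (3x3 intrinsics, pixels), "dist_coeffs" ([k1, k2, p1, p2, k3] as OpenCV has them; the pictures are not rectified), "position" and "orientation" of the camera in the world. Camera axes: x right, y up, looking along -z (the intrinsics and any distortion apply to the point x, -y, -z); pixel columns grow to the right and rows downward; lengths in mm; the calibration is good to about 2 mm. A picture is of the moment at which its call begins. camera_info takes no time and is no camera call.
- robot.hand_in(): hands the job in, once; it reports no verdict.
The state is a dict: "t": time; "qpos": joint angles; "qd": joint speeds; "tau": joint torques, N m; "position": TCP position; "eef_rot": TCP orientation; "contact_force": force on the tool from outside, world axes, zero at the start; "wrist_torque": the same for the moment, N m; "finger_gap": finger opening in mm.
Only numpy, scipy, OpenCV 4.12 (cv2) and the standard library are available. Lean on these libraries where they do the work, as an engineer would, in place of code of your own. Each camera call takes 0.05 s, during which the arm holds its last target.

TASK

Open the dial lock on the lid of the grey steel box: turn the dial click by click until its pointer ridge points at the raised rib on the case's front edge (the hasp-hinge side, towards the robot) and rests in that click. Then take the lock by its case, not by the dial, pull it straight up off the two prongs of the shackle, and hold it up level, dial on top, at least 10 cm above where it sat. Finish while still holding it there, and leave the bottle, bowl and cup undisturbed.

Things in the scene. Friction and masses are not known exactly. Their poses are not given: they have to be found in the camera images.
- box: Grey steel box, fixed to the table: 206 mm (x) by 276 mm (y), lid top 80 mm above the table. Origin: centre of its underside; z up; its front, with the hasp hinge, faces its -x. A 3 mm steel hasp strap lies on the lid towards the front, and two steel shackle prongs stand up through it.
- seat (a point): Point on the box midway between the two prongs, 98 mm above the table, at x = -30 mm, y = 0 in the box frame. The prongs, fixed to the box, stand 40 mm apart along the box's y and end 128 mm above the table; collars on them at 98 mm carry the lock, 18 mm clear of the lid. The lock's origin lies here while it is seated. Axes as the box.
- lock: The lock, loose but locked on the prongs, 0.25 to 0.5 kg. Case: plain aluminium block 52 (x) by 64 (y) by 40 mm (z); origin at the centre of its underside, z up, x and y as the box's while seated. Blind slots in its underside take the prongs (30 mm deep in, 1 mm play). With the dial over 15 degrees off the rib the bolt holds it: it lifts only 2 to 3 mm. In the opening click it lifts freely.
- index (a point): Top of the index rib on the lock: a bump 5.5 by 5 mm, 4 mm high, on the case top at the middle of its -x edge, 22.5 mm from the dial's axis. Small flat marks round the dial show the other clicks.
- dial: The lock's dial: a black knurled round knob, 36 mm in diameter, 22 mm high, standing 1 mm above the middle of the case top; its axis is the lock's z axis. Origin on the axis at the case top, 40 mm above the lock's origin; the knob's top is 63 mm above it. A ridge 18 by 4 mm, 2 mm high, on its top from the axis to its own -x side is the pointer. It lifts with the lock.
- dial_turn (a joint): Dial angle, rad: 0 with the pointer at the rib (the opening click), growing anticlockwise seen from above. Starts 2 to 4 clicks anticlockwise (1.05 to 2.1), so turn it clockwise. A sprung click every 30 degrees (0.524) draws the dial in and holds it; passing one takes about 0.1 N m. Stops at -0.65 and 2.70. Grip the knob from above, finger tips just clear of the case; regrip for long turns.
- pointer (a point): Outer end of the pointer ridge on the dial's top, 16 mm from the dial's axis and 65 mm above the lock's origin; it lies towards the lock's -x when the dial is at the rib.
- bottle: Bystander: closed paint bottle, 58 mm in diameter, 170 mm tall, standing left of the box. Origin: centre of its underside.
- bowl: Bystander: terracotta bowl, 110 mm across, 50 mm high, right of the box. Origin: centre of its underside.
- jar: Bystander: white cup, 70 mm across, 85 mm high, left of the box, beyond the bottle. Origin: centre of its underside.

How it is judged:
By the outcome, as a careful person would: the job done as asked, in the order asked, and still so for the second after the job is handed in, while the arm keeps its last pose, push and grip.
It also fails if it takes over 64 s, if anything falls off the work surface, if the arm or the gripper's body presses on something with over 40 N, if the wrist force passes 120 N, or if a joint passes its speed limit or range.

## Working session

There is one attempt and no reset: what is moved stays moved. The work goes in short steps, Python scripts to look and compute and a shell command to move; the robot and the scene stay as the last step left them, time stands still between calls to the robot, and variables do not carry over. Pictures are saved under pics/ and viewed, and the job is handed in when it is done.

```bash
mkdir -p pics; ls; python3 - <<'E'
from cell import robot
import cv2,numpy as np
np.set_printoptions(precision=3,suppress=True)
for n in("scene","top"):
    cv2.imwrite(f"pics/{n}0.png",robot.get_image(n)); print(n,robot.camera_info(n))
s=robot.sense();print(s)
E
```

```text
pics
scene {'camera_matrix': array([[452.423,   0.   , 286.17 ],
       [  0.   , 452.423, 204.996],
       [  0.   ,   0.   ,   1.   ]]), 'dist_coeffs': array([-0.112,  0.   ,  0.   ,  0.   ,  0.   ]), 'position': array([1169.373,   49.323, 1191.596]), 'orientation': array([[-0.074, -0.859,  0.507],
       [ 0.997, -0.069,  0.029],
       [ 0.01 ,  0.507,  0.862]])}
top {'camera_matrix': array([[402.777,   0.   , 286.772],
       [  0.   , 402.777, 216.361],
       [  0.   ,   0.   ,   1.   ]]), 'dist_coeffs': array([0.01, 0.  , 0.  , 0.  , 0.  ]), 'position': array([455.75 ,   7.495, 964.176]), 'orientation': array([[-0.013,  0.997, -0.074],
       [-0.999, -0.011,  0.032],
       [ 0.032,  0.075,  0.997]])}
{'t': 0.1, 'qpos': array([ 62.424,  30.275,  82.149,   0.001,  67.69 , -10.226]), 'qd': array([ 0.042, -0.095, -0.277, -0.004, -0.056,  0.088]), 'tau': array([ -0.001, -44.098, -17.715,   0.063,   0.053,  -0.   ]), 'position': array([186.05 , 596.029, 246.661]), 'eef_rot': array([[-0.001,  0.298,  0.954],
       [-0.002,  0.954, -0.298],
       [-1.   , -0.002, -0.   ]]), 'contact_force': array([-1.403, -0.255,  1.723]), 'wrist_torque': array([ 0.018,  0.026, -0.016]), 'finger_gap': 86.83996677509921}
```

View pics/scene0.png

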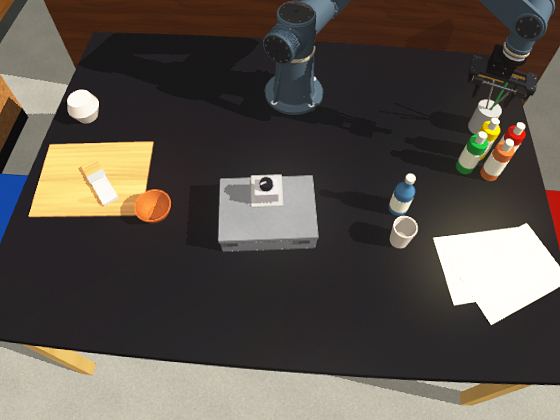

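View pics/top0.png

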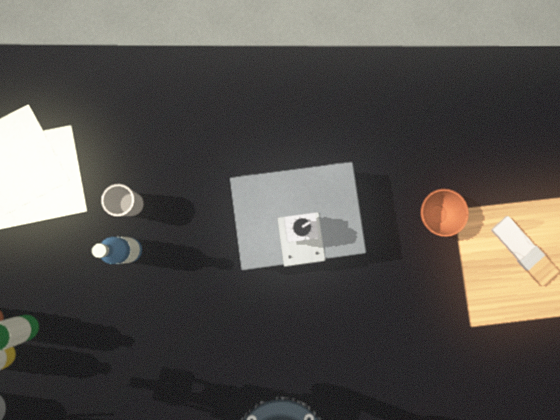

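The box is at about (300,215) in the top view, with the lock at (302,228). The bottle and cup are on the left, the bowl on the right. Enlarging both views.

```bash
python3 - <<'E'
import cv2
a=cv2.imread("pics/top0.png")
cv2.imwrite("pics/c1.png",cv2.resize(a[195:275,265:365],None,fx=8,fy=8,interpolation=cv2.INTER_CUBIC)[:600])
cv2.imwrite("pics/c2.png",cv2.resize(a[150:285,215:385],None,fx=4.4,fy=4.4,interpolation=cv2.INTER_CUBIC))
b=cv2.imread("pics/scene0.png")
cv2.imwrite("pics/c3.png",cv2.resize(b[165:225,230:310],None,fx=10,fy=10,interpolation=cv2.INTER_CUBIC))
E
```

```text
(no output)
```

View pics/c1.png

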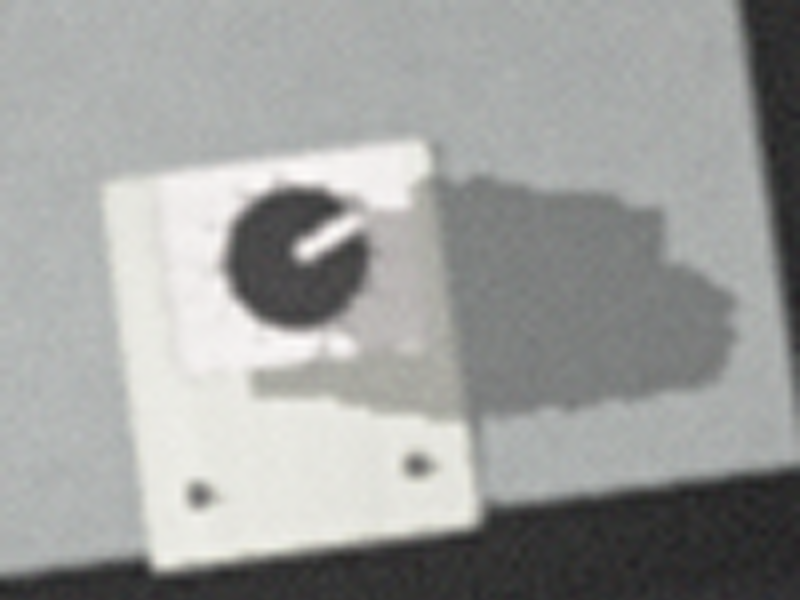

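View pics/c2.png

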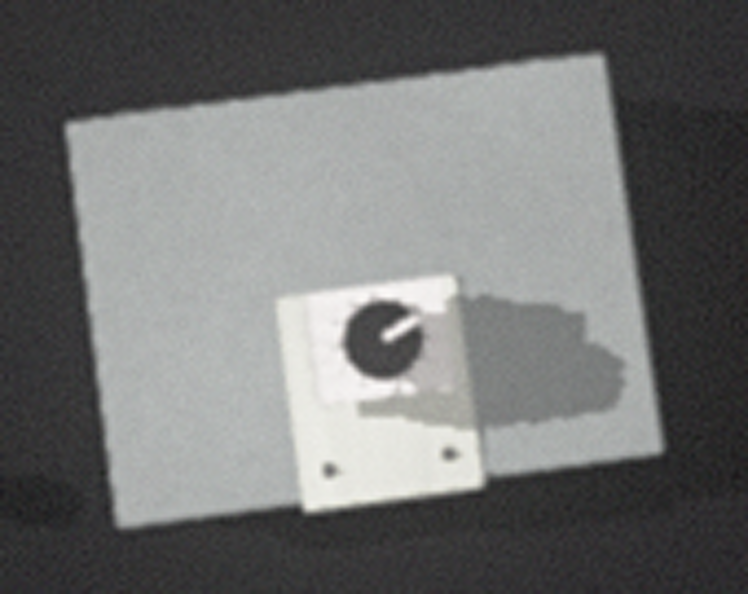

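View pics/c3.png

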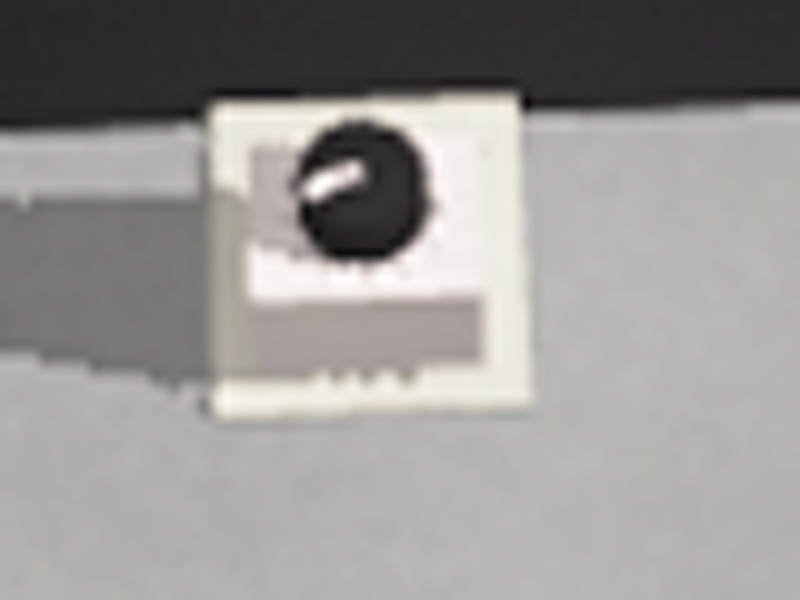

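Top crop: dial centre is at c1 (298,256), pointer end (360,218). Lid corners in c2 are (66,122), (604,54), (664,453), (116,528). In the scene crop c3 the dial top centre is about (362,190), pointer end (305,190).

```bash
cat >h.py <<'E'
import cv2,numpy as np
from cell import robot
np.set_printoptions(precision=3,suppress=True)
def ray(n,uv):
    c=robot.camera_info(n)
    p=cv2.undistortPoints(np.array([[uv]],float),c["camera_matrix"],c["dist_coeffs"])[0,0]
    return c["position"],c["orientation"]@np.array([p[0],-p[1],-1])
def at(n,uv,z):
    o,d=ray(n,uv); return o+d*(z-o[2])/d[2]
def proj(n,P):
    c=robot.camera_info(n); q=c["orientation"].T@(np.asarray(P,float)-c["position"])
    return cv2.projectPoints(np.array([[q[0],-q[1],-q[2]]]),np.zeros(3),np.zeros(3),c["camera_matrix"],c["dist_coeffs"])[0][0,0]
def crop(x,y,f,x0,y0): return ((x+.5)/f-.5+x0,(y+.5)/f-.5+y0)
E
python3 - <<'E'
from h import *
C=np.array([at("top",crop(x,y,4.4,215,150),80) for x,y in[(66,122),(604,54),(664,453),(116,528)]])
print(C)
for i in range(4):print(np.linalg.norm(C[i]-C[(i+1)%4]))
ux=(C[0]+C[1]-C[2]-C[3]);ux/=np.linalg.norm(ux);uy=(C[0]+C[3]-C[1]-C[2]);uy/=np.linalg.norm(uy)
print("yaws",np.degrees(np.arctan2(ux[1],ux[0])),np.degrees(np.arctan2(-uy[0],uy[1])))
ctr=C.mean(0);print(ctr,"seat",ctr-30*ux)
d=at("top",crop(298,256,8,265,195),161);p=at("top",crop(360,218,8,265,195),163)
d2=at("scene",crop(362,190,10,230,165),161);p2=at("scene",crop(305,192,10,230,165),163)
yaw=np.arctan2(ux[1],ux[0])
for a,b in((d,p),(d2,p2)):
    v=(b-a);print(a,b,np.linalg.norm(v[:2]),np.degrees((np.arctan2(v[1],v[0])-yaw-np.pi)%(2*np.pi)))
print(proj("top",d))
# bystanders approx
print(at("top",(110,250),170),at("top",(118,200),85),at("top",(445,213),50))
E
```

```text
[[ 609.516  103.849   80.   ]
 [ 642.353 -168.507   80.   ]
 [ 440.064 -193.592   80.   ]
 [ 406.841   79.75    80.   ]]
274.3277167179856
203.83879849197524
275.3534897109742
204.10233519665232
yaws 6.92483185336013 6.902369411745719
[524.693 -44.625  80.   ] seat [494.912 -48.242  80.   ]
[494.966 -48.467 161.   ] [504.185 -63.98  163.   ] 18.046404901382267 113.79821645527947
[500.191 -45.611 161.   ] [503.371 -60.782 163.   ] 15.501356825512044 94.91585286635656
[301.812 226.562]
[453.423 324.741 170.   ] [560.795 343.786  85.   ] [ 527.915 -387.022   50.   ]
```

```bash
python3 -m creep '[[0,-1.6,1.5,-0.02,0,0,0],[0,-4.8,4.5,-0.06,0,0,0],[0,-8.6,8.0,-0.1,0,0,0],[0,-12.4,11.5,-0.15,0,0,0],[0,-16.2,15,-0.2,0,0,0],[0,-20,18.6,-0.25,0,0,0],[0,-23.8,22.2,-0.3,0,0,0],[0,-27.6,25.8,-0.35,0,0,0],[0,-31.4,29.4,-0.4,0,0,0],[0,-35.2,33,-0.45,0,0,0],[0,-39,36.5,-0.5,0,0,0],[0,-42.8,40,-0.54,0,0,0],[0,-46.2,43,-0.58,0,0,0],[0,-49.2,45.8,-0.61,0,0,0],[0,-51.2,47.7,-0.64,0,0,0],[0,-52.3,48.7,-0.652,0,0,0],[0,-52.3,48.7,-0.652,0,0,0],[0,-52.3,48.7,-0.652,0,0,0]]'
python3 - <<'E'
from h import *
s=robot.sense();print(s["t"],s["qpos"],s["position"],s["eef_rot"],s["contact_force"])
a=robot.get_image("top");b=robot.get_image("scene")
cv2.imwrite("pics/d1.png",np.hstack([cv2.resize(a[170:290,230:370],None,fx=2.8,fy=2.8),cv2.resize(b[100:220,210:350],None,fx=2.8,fy=2.8)]))
E
```

```text
t: 2.35
position: [494.3, -46.8, 247.3]
eef_rot: [[-0.001, -0.343, 0.939], [0.001, 0.939, 0.343], [-1.0, 0.001, -0.001]]
contact_force: [1.7, 0.3, -0.0]
finger_gap: 87.0
2.35 [ -18.337   20.422  100.15     0.024   59.52  -128.385] [494.322 -46.786 247.317] [[-0.001 -0.343  0.939]
 [ 0.001  0.939  0.343]
 [-1.     0.001 -0.001]] [ 1.677  0.273 -0.008]
```

View pics/d1.png

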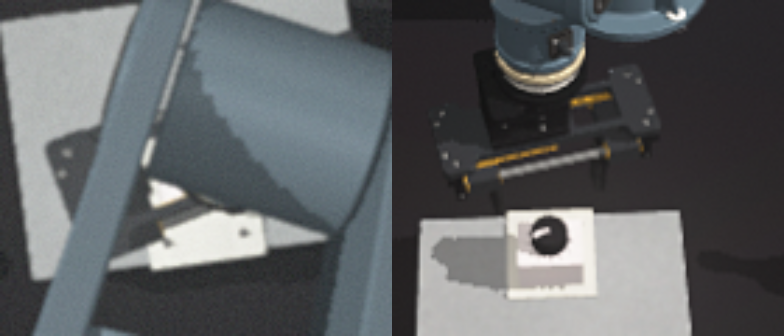

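The arm now hides the dial in the top view; the scene view still shows it. I'll overlay the predicted knob on the first scene picture to check the centre.

```bash
python3 - <<'E'
from h import *
b=cv2.imread("pics/scene0.png");a=cv2.imread("pics/top0.png")
def ov(n,im,x0,y0,w,h,f,cx,cy,yaw=6.9,th=(120,)):
    o=cv2.resize(im[y0:y0+h,x0:x0+w],None,fx=f,fy=f,interpolation=cv2.INTER_CUBIC)
    def px(P):
        u=proj(n,P);return tuple(np.round((u-[x0,y0]+.5)*f-.5).astype(int).tolist())
    y=np.radians(yaw);R=np.array([[np.cos(y),-np.sin(y)],[np.sin(y),np.cos(y)]])
    def L(p,z):q=R@np.array(p)+[cx,cy];return px([*q,z])
    for z,c in((161,(0,0,255)),(139,(0,255,0))):
        cv2.polylines(o,[np.array([L((18*np.cos(t),18*np.sin(t)),z) for t in np.linspace(0,6.28,40)])],True,c,1)
    cv2.polylines(o,[np.array([L(p,138) for p in((26,32),(26,-32),(-26,-32),(-26,32))])],True,(255,0,0),1)
    for t in th:
        t=np.radians(t+180);cv2.line(o,L((0,0),163),L((18*np.cos(t),18*np.sin(t)),163),(0,200,255),1)
    return o
cv2.imwrite("pics/o1.png",np.hstack([ov("scene",b,245,168,50,50,8,495,-48),ov("top",a,277,205,50,50,8,495,-48.3)]))
E
```

```text
(no output)
```

View pics/o1.png

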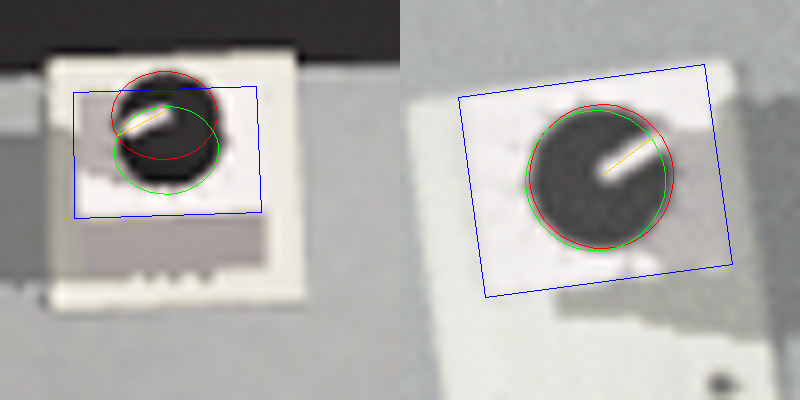

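Both views agree on a dial centre of about (495.3, -47.4), with the pointer near 120° (4 clicks). Descending with the tips at z≈144.5, above the rib, then closing gently.

```bash
python3 -m creep '[[1,0,0,0,0,0,0],[2.5,-0.05,0.05,0,0,0,0],[4,-0.08,0.07,0,0,0,0],[5.5,-0.08,0.07,0,0,0,0],[6.8,-0.08,0.07,0,0,0,0],[7.5,-0.08,0.07,0,0,0,0],[7.75,-0.08,0.07,0,0,0,0],[7.75,-0.08,0.07,0,0,0,0],[7.75,-0.08,0.07,0,0,0,0]]'; python3 -m creep '[[0,0,0,0,0,0,0.4],[0,0,0,0,0,0,0.5],[0,0,0,0,0,0,0.55],[0,0,0,0,0,0,0.6],[0,0,0,0,0,0,0.7],[0,0,0,0,0,0,0.8],[0,0,0,0,0,0,0.8]]' 8
```

```text
t: 3.58
position: [496.5, -48.5, 170.5]
eef_rot: [[0.001, -0.342, 0.94], [-0.0, 0.94, 0.342], [-1.0, -0.001, 0.001]]
contact_force: [-0.3, 0.2, -0.2]
finger_gap: 86.9
t: 4.45
position: [496.1, -48.0, 170.0]
eef_rot: [[-0.0, -0.342, 0.94], [0.001, 0.94, 0.342], [-1.0, 0.001, 0.0]]
contact_force: [0.2, 2.2, 0.3]
finger_gap: 35.6
```

```bash
python3 -m creep '[[0,0,0,0,0,0,0.9],[0,0,0,0,0,0,0.9],[0,0,0,0.05,0,0,0.9],[0,0,0,0.15,0,0,0.9],[0,0,0,0.25,0,0,0.9],[0,0,0,0.35,0,0,0.9],[0,0,0,0.45,0,0,0.9],[0,0,0,0.524,0,0,0.9],[0,0,0,0.524,0,0,0.9]]' 25
python3 - <<'E'
from h import *
s=robot.sense();print(s["contact_force"],s["wrist_torque"],s["finger_gap"],s["qpos"])
b=robot.get_image("scene")
cv2.imwrite("pics/e1.png",cv2.resize(b[150:220,225:315],None,fx=8,fy=8,interpolation=cv2.INTER_CUBIC))
E
```

```text
t: 5.58
position: [495.6, -48.1, 170.0]
eef_rot: [[-0.001, 0.173, 0.985], [0.0, 0.985, -0.173], [-1.0, 0.0, -0.001]]
contact_force: [-1.7, 2.7, 0.5]
finger_gap: 35.1
[-1.707  2.723  0.497] [0.493 0.273 0.051] 35.076396254430946 [-18.427  27.32  104.488  -0.     48.274 -98.474]
```

View pics/e1.png

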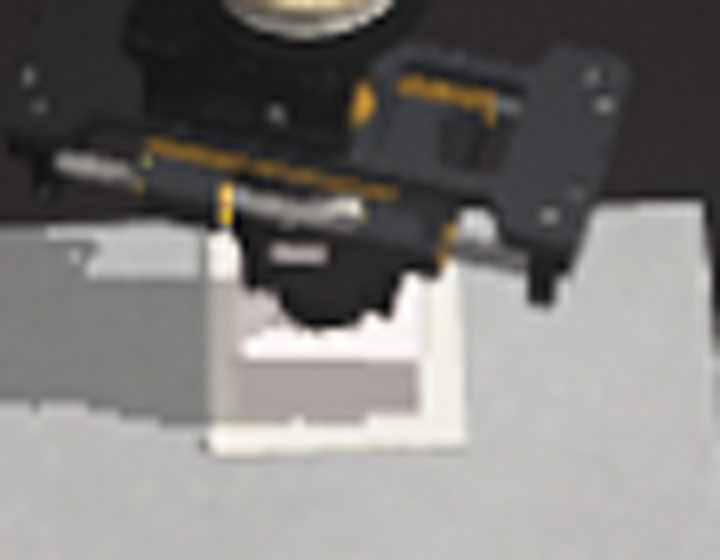

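The ridge at (300,253) has turned to roughly 90°, and side forces are small. Continuing 90° more.

```bash
python3 -m creep '[[0,0,0,0.1,0,0,0.9],[0,0,0,0.2,0,0,0.9],[0,0,0,0.3,0,0,0.9],[0,0,0,0.4,0,0,0.9],[0,0,0,0.5,0,0,0.9],[0,0,0,0.6,0,0,0.9],[0,0,0,0.7,0,0,0.9],[0,0,0,0.8,0,0,0.9],[0,0,0,0.9,0,0,0.9],[0,0,0,1.0,0,0,0.9],[0,0,0,1.1,0,0,0.9],[0,0,0,1.2,0,0,0.9],[0,0,0,1.3,0,0,0.9],[0,0,0,1.4,0,0,0.9],[0,0,0,1.5,0,0,0.9],[0,0,0,1.571,0,0,0.9],[0,0,0,1.571,0,0,0.9],[0,0,0,1.571,0,0,0.9]]'
python3 - <<'E'
from h import *
s=robot.sense();print(s["contact_force"],s["wrist_torque"],s["finger_gap"],s["qpos"])
b=robot.get_image("scene")
cv2.imwrite("pics/e2.png",cv2.resize(b[150:220,225:315],None,fx=8,fy=8,interpolation=cv2.INTER_CUBIC))
E
```

```text
t: 7.88
position: [495.4, -47.8, 169.8]
eef_rot: [[-0.002, 0.985, -0.173], [0.001, -0.173, -0.985], [-1.0, -0.002, -0.001]]
contact_force: [-2.4, 4.9, 1.7]
finger_gap: 34.9
[-2.377  4.901  1.66 ] [0.845 0.499 0.061] 34.94952507436135 [-18.414  27.331 104.502   0.042  48.28   -8.492]
```

View pics/e2.png

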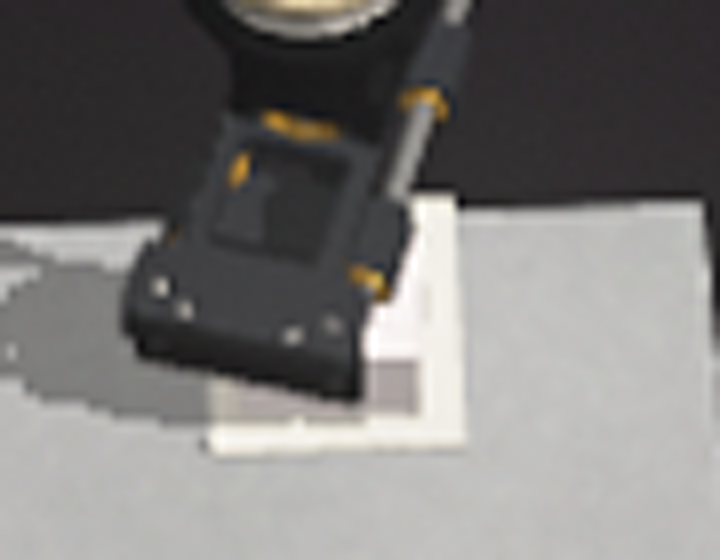

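The gripper hides the dial, so I'll release, lift, turn the jaws to the box x axis and look.

```bash
python3 -m creep '[[0,0,0,0,0,0,0.4],[0,0,0,0,0,0,0.2],[0,0,0,0,0,0,0],[0,0,0,0,0,0,0],[-1,0,0,0,0,0,0],[-2.5,0,0,0,0,0,0],[-4.5,0,0,-0.1,0,0,0],[-6.5,0,0,-0.2,0,0,0],[-8,0,0,-0.295,0,0,0],[-8.5,0,0,-0.295,0,0,0],[-8.5,0,0,-0.295,0,0,0],[-8.5,0,0,-0.295,0,0,0]]'
python3 - <<'E'
from h import *
s=robot.sense();print(s["contact_force"],s["finger_gap"],s["qpos"])
b=robot.get_image("scene");cv2.imwrite("pics/scene2.png",b)
cv2.imwrite("pics/e3.png",cv2.resize(b[160:220,230:310],None,fx=10,fy=10,interpolation=cv2.INTER_CUBIC))
E
```

```text
t: 9.43
position: [495.7, -48.3, 254.5]
eef_rot: [[-0.001, 0.993, 0.119], [0.0, 0.119, -0.993], [-1.0, -0.001, -0.001]]
contact_force: [-0.4, 0.1, -0.7]
finger_gap: 87.4
[-0.363  0.144 -0.657] 87.43979366156715 [-18.436  19.972  99.463  -0.002  60.639 -25.268]
```

View pics/e3.png

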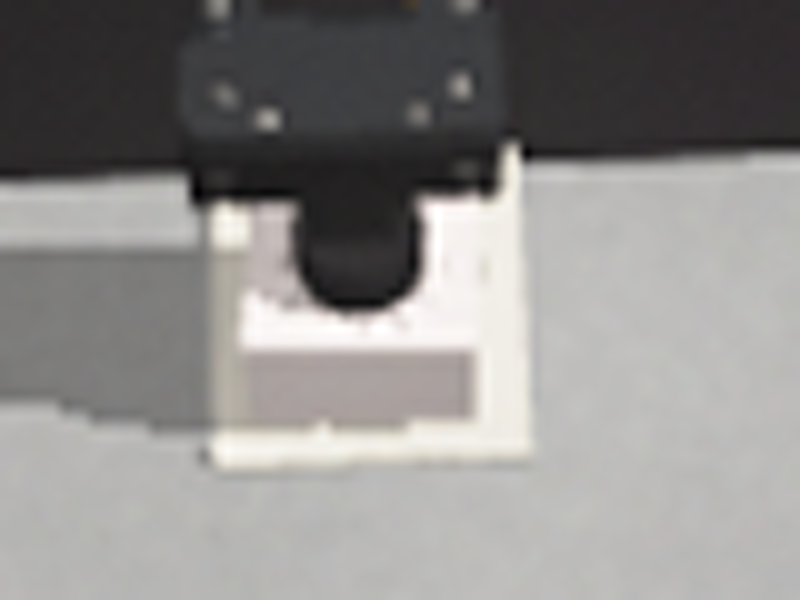

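A finger covers the knob top. Raising further.

```bash
python3 -m creep '[[-1,0,0,0,0,0,0],[-3,0,0,0,0,0,0],[-5,0,0,0,0,0,0],[-7,0,0,0,0,0,0],[-8,0,0,0,0,0,0],[-8,0,0,0,0,0,0],[-8,0,0,0,0,0,0]]'
python3 - <<'E'
from h import *
b=robot.get_image("scene");cv2.imwrite("pics/scene3.png",b)
cv2.imwrite("pics/e4.png",cv2.resize(b[160:220,230:310],None,fx=10,fy=10,interpolation=cv2.INTER_CUBIC))
E
```

```text
t: 10.35
position: [495.7, -48.2, 334.3]
eef_rot: [[-0.002, 0.993, 0.12], [0.0, 0.12, -0.993], [-1.0, -0.001, -0.001]]
contact_force: [-0.4, 0.8, 0.5]
finger_gap: 87.1
```

View pics/e4.png

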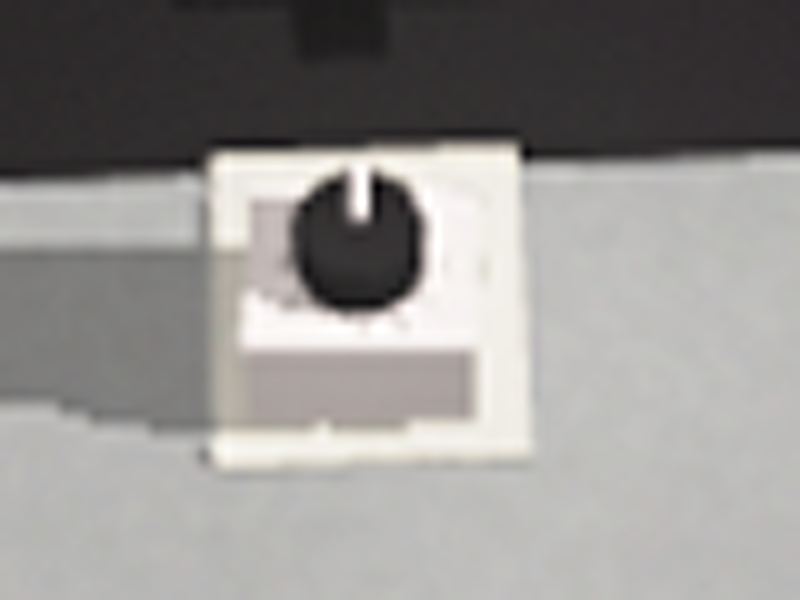

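```bash
python3 - <<'E'
from h import *
y=np.radians(6.9);f=10
for th in(0,10,30,-30):
    t=y+np.pi+np.radians(th)
    for r in(0,17):
        u=proj("scene",[495.3+r*np.cos(t),-47.4+r*np.sin(t),163]);print(th,r,(u-[230,160]+.5)*f-.5)
E
```

```text
0 0 [356.995 220.536]
0 17 [355.607 168.798]
10 0 [356.995 220.536]
10 17 [344.857 169.939]
30 0 [356.995 220.536]
30 17 [324.751 176.726]
-30 0 [356.995 220.536]
-30 17 [386.825 174.651]
```

Pointer runs from (360,218) to (361,168), predicted (357,221) to (356,169) for 0°. So it is within about 2° of the opening click. Descending to grip the case across its x faces.

```bash
python3 -m creep '[[1,0,0,0,0,0,0],[3.5,0,-0.05,0,0,0,0],[6.5,0,-0.05,0,0,0,0],[9.5,0,-0.05,0,0,0,0],[12,0,-0.05,0,0,0,0],[14,0,-0.05,0,0,0,0],[16,0,-0.05,0,0,0,0],[18,0,-0.05,0,0,0,0],[19.5,0,-0.05,0,0,0,0],[20.3,0,-0.05,0,0,0,0],[20.6,0,-0.05,0,0,0,0],[20.6,0,-0.05,0,0,0,0],[20.6,0,-0.05,0,0,0,0]]'; python3 -m creep '[[0,0,0,0,0,0,0.3],[0,0,0,0,0,0,0.4],[0,0,0,0,0,0,0.45],[0,0,0,0,0,0,0.5],[0,0,0,0,0,0,0.5],[0,0,0,0,0,0,0.5]]' 10
```

```text
t: 12.02
position: [496.4, -48.0, 129.5]
eef_rot: [[0.001, 0.993, 0.12], [-0.0, 0.12, -0.993], [-1.0, 0.001, 0.0]]
contact_force: [0.4, 0.5, -1.3]
finger_gap: 87.3
t: 12.78
position: [496.0, -47.9, 129.1]
eef_rot: [[-0.0, 0.993, 0.12], [-0.0, 0.12, -0.993], [-1.0, -0.0, 0.0]]
contact_force: [-0.2, 0.2, 1.0]
finger_gap: 52.8
```

```bash
python3 -m creep '[[0,0,0,0,0,0,0.7],[0,0,0,0,0,0,0.7],[0,0,0,0,0,0,0.7]]' 45; python3 -m creep '[[-0.1,0,0,0,0,0,0.7],[-0.2,0,0,0,0,0,0.7],[-0.3,0,0,0,0,0,0.7],[-0.4,0,0,0,0,0,0.7],[-0.6,0,0,0,0,0,0.7],[-0.6,0,0,0,0,0,0.7]]'
```

```text
t: 13.15
position: [496.0, -47.9, 129.1]
eef_rot: [[-0.0, 0.993, 0.12], [-0.0, 0.12, -0.993], [-1.0, -0.0, 0.0]]
contact_force: [-0.9, -0.5, 1.4]
finger_gap: 51.9
t: 13.9
position: [496.1, -47.9, 135.2]
eef_rot: [[0.0, 0.993, 0.12], [-0.0, 0.12, -0.993], [-1.0, 0.0, 0.0]]
contact_force: [-0.6, -0.1, -3.8]
finger_gap: 51.8
```

The case is up 6 mm carrying only about 4–5 N, which is the lock's own weight, so the bolt is free. Pulling straight up, 135 mm in total.

```bash
python3 -m creep '[[-0.5,0,0,0,0,0,0.7],[-1.2,0,0,0,0,0,0.7],[-2,0,0,0,0,0,0.7],[-2.8,0,0,0,0,0,0.7],[-3.6,0,0,0,0,0,0.7],[-4.4,0,0,0,0,0,0.7],[-5.4,0,0,0,0,0,0.7],[-6.4,0,0,0,0,0,0.7],[-7.4,0,0,0,0,0,0.7],[-8.4,0,0,0,0,0,0.7],[-9.4,0,0,0,0,0,0.7],[-10.4,0,0,0,0,0,0.7],[-11.4,0,0,0,0,0,0.7],[-12.2,0,0,0,0,0,0.7],[-12.8,0,0,0,0,0,0.7],[-13,0,0,0,0,0,0.7],[-13,0,0,0,0,0,0.7],[-13,0,0,0,0,0,0.7],[-13,0,0,0,0,0,0.7],[-13,0,0,0,0,0,0.7]]'
python3 - <<'E'
from h import *
a=robot.get_image("top");b=robot.get_image("scene")
cv2.imwrite("pics/f1.png",b);cv2.imwrite("pics/f3.png",a)
cv2.imwrite("pics/f2.png",cv2.resize(b[90:220,200:340],None,fx=4.5,fy=4.5,interpolation=cv2.INTER_CUBIC))
s=robot.sense();print(s["t"],s["position"],s["contact_force"],s["finger_gap"],s["qd"])
E
```

```text
t: 16.4
position: [496.0, -47.9, 264.9]
eef_rot: [[-0.0, 0.993, 0.12], [0.0, 0.12, -0.993], [-1.0, -0.0, -0.0]]
contact_force: [0.0, -0.1, -4.5]
finger_gap: 51.9
16.5 [496.076 -47.888 264.968] [-0.891  0.781 -3.937] 51.96416535583071 [ 0.104 -0.143  0.021  0.062  0.042  0.018]
```

View pics/f1.png

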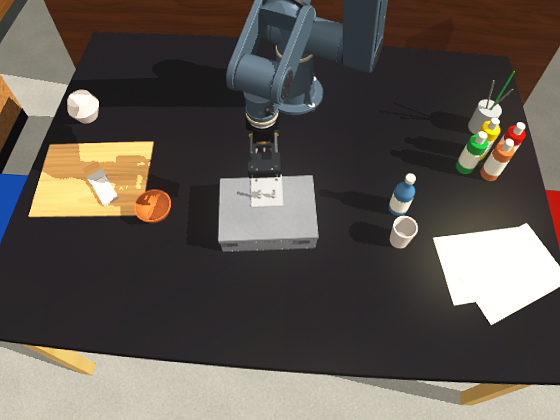

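View pics/f2.png

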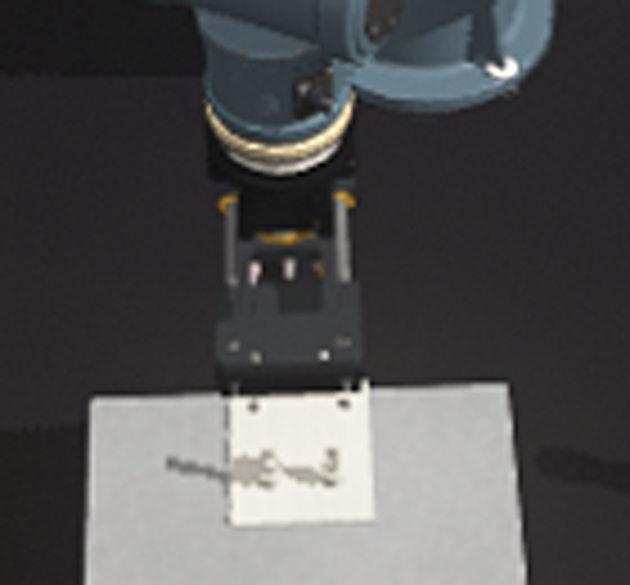

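View pics/f3.png

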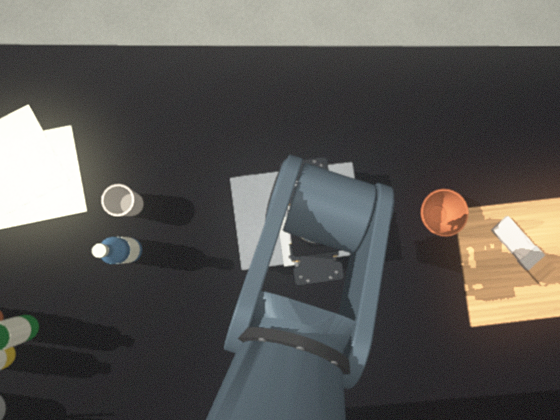

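The prongs stand bare at (260,470) and (335,470) in the crop. The lock is between the fingers, hidden by the gripper body, with a 52 mm opening and a load of 4 to 5 N. The bottle, bowl and cup are where they were.

```bash
python3 -c "
from cell import robot
print(robot.hand_in())"
```

```text
the job is handed in; nothing more can be done
None
```

The lock is open and off the prongs. I handed in at about 16.5 s, with the arm holding it about 136 mm above its seat.

- **Dial:** I gripped the knob from above and turned it clockwise 120° (4 clicks). I then let go and looked: the pointer was within about 2° of the rib, in the opening click.
- **Lift:** I took the case by its front and back faces at 45 N. It came up freely, with no bolt resistance.
- **Last checks:**
  - The opening was 51.9 mm, against the 52 mm case.
  - The load was a steady 4 to 4.5 N, which fits the lock's weight.
  - The tool pointed straight down, so the lock should be level.
  - The prongs were bare.
  - The bottle, bowl and cup had not visibly moved.

**Not seen directly:** the gripper hid the lock in the final pictures. That it is level, with the dial still at the rib, is inferred from the tool pose, the opening and the load.

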